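Gas probe into the fruit chamber

TASK

Shut the lid of the clear fruit chamber completely. Then take the cordless gas probe out of its stand and lower its stem straight down through the round port in the lid, touching neither the port's wall nor anything inside, until the blue ring on the stem is level with the top of the port; leave the bottle, dishes, timer and notebook where they are. Finish while holding the probe there: still, upright and centred in the port, carried by the gripper alone.

Things in the scene. Friction and masses are not known exactly. Their poses are not given: they have to be found in the camera images.
- chamber: Fruit respiration chamber, fixed to the worktop: white instrument base and clear walls, 170 (x, depth) x 190 (y, width) mm, walls' rim 105 mm above the worktop, an apple fixed inside on the +y half. Origin under its centre on the worktop; -x of its frame is the front with the dark display and the lid's tab, z up; it may be turned. Its lid is hinged on the rear (+x) rim.
- lid (a joint): Lid angle (rad): 0 = shut flat on the rim (a hard stop), grows as the lid rises about the rear hinge, 1.57 = upright. It starts about half to three quarters open. The hinge is stiff: the lid stays where it is left and takes 1 to 3 N at its front edge to move. The lid is a white plate 170 (from rear to front) x 190 x 10 mm; shut, its upper face is 117 mm above the worktop.
- lid_hinge (a point): Middle of the lid's hinge axis, 92 mm behind the chamber's centre and 109 mm above the worktop; the axis runs along the chamber's y. Measured from this axis towards the front the lid plate runs from 7 to 177 mm; with the lid shut, its upper face is 7.5 mm above the axis and its underside 2.5 mm below.
- lid_tab (a point): Top centre of the black lift tab on the lid's front edge; the tab is 60 mm wide, 8 mm thick and sticks out 23 mm beyond the edge. This point lies 187 mm from the hinge axis. Its frame turns with the lid.
- port (a point): Centre of the top of the probe port: a black collar of 37 mm outer diameter that stands 12 mm on the lid's upper face, with a round bore of 24 mm straight through collar and lid (22 mm long). It lies 92 mm in front of the hinge axis and 35 mm to the -y side of the lid's middle; with the lid shut its top is 129 mm above the worktop. Its z axis runs along the bore and out of the lid.
- probe_stand: Stand of the probe, fixed to the worktop: grey round foot of 84 mm diameter with a white upright tube of 33 mm diameter, its mouth 124 mm above the worktop, bore 16 mm. Origin at the centre of its underside, z up.
- probe: Cordless gas probe, about 70 to 130 g, loose, hanging upright in the stand: steel stem of 10 mm diameter and 105 mm length, and on top of it a round grey ribbed handle of 24 mm diameter and 62 mm length whose lower end rests on the mouth of the stand. Origin at the stem's lower end (tip), z up along the stem to the handle.
- probe_tip (a point): Lower end of the probe's stem, on its axis (the probe's origin).
- probe_ring (a point): Middle of the blue ring on the stem, on the axis, 66 mm above the tip and 39 mm below the handle's lower end; the ring is 7 mm high.
- probe_handle (a point): A good place to grip the handle: on its axis, 138 mm above the tip, 33 mm above the handle's lower end and 29 mm below its top.
- reagent_bottle: Bystander: bottle with a blue cap (the one near the front edge or right of the chamber, not those at the back), 56 mm diameter, 101 mm high, loose. Origin under its centre. It and the probe stand may have changed places.
- petri_stack: Bystander: stack of white dishes, 90 mm diameter, 32 mm high, loose. Origin under its centre.
- timer: Bystander: white kitchen timer, 66 x 66 x 19 mm, loose. Origin under its centre.
- notebook: Bystander: spiral notebook, 210 x 153 x 16 mm, loose. Origin under its centre.

How it is judged:
By the outcome, as a careful person would: the job done as asked, in the order asked, and still so for the second after the job is handed in, while the arm keeps its last pose, push and grip.
It also fails if it takes over 64 s, if anything falls off the work surface, if the arm or the gripper's body presses on something with over 40 N, if the wrist force passes 120 N, or if a joint passes its speed limit or range.

ROBOT

A 6-joint arm with a two-finger parallel gripper is mounted at the origin on a cart in front of the work surface, level with it; the furniture and walls round the work are solid. World frame = base frame: x ahead of the robot, y to its left, z up, the work surface at z = 0. Lengths are in m, angles in rad, forces in N, time in s.
With the tool pointing down it reaches from about 0.375 to 0.975 m from the base axis. Payload 3.8 kg.
Tool frame: the origin (TCP) lies midway between the tips of the shut fingers; the grasp point (between the pads) lies 19 mm behind it; z points along the fingers, x is the direction in which the jaws open and shut, and the axes are right-handed (so a half turn about z gives the same grasp; the last joint's range is limited). The gripper opens to 85 mm and grips with 20 to 120 N. Pads are 22 mm wide; open, the fingers measure 114 mm over their backs; the gripper's body (76 mm by 85 mm) begins 54 mm behind the grasp point. The pads swing forward as they close: fully open they stand 13 mm farther back than shut.
Start: joints at [1.203, 0.264, 1.604, -0, 1.274, -0.037], TCP at [0.219, 0.638, 0.231] pointing down, gripper open.
Joint ranges: [-2.63, 2.63], [-0.94, 2.18], [0.31, 2.57], [-1.31, 4.45], [0, 2.66], [-2.55, 2.55]. Speed limits (rad/s): [2.57, 2.57, 3.14, 3.14, 3.14, 3.14].

INTERFACE

Orientations are given as [roll, pitch, yaw] about the fixed x, y, z axes, in that order (R = Rz(yaw) Ry(pitch) Rx(roll)).
In Python, from station import arm, eyes gives the robot as it stands. Calls block until the motion is done:
- arm.move_ptp(position, orientation): joint-space move of the TCP to a pose.
- arm.move_straight(position, orientation=None, v=0.15, threshold=None): straight line of the TCP; orientation=None keeps the orientation; v is the mean speed in m/s. With threshold (N) it stops when the force on the tool has changed by that much, and returns True; else False.
- arm.set_joints(angles): joint-space move.
- arm.open_jaws() and arm.close_gripper(): open the fingers fully, or close them until they stop; the grip force is fixed at half the most.
- arm.wait(seconds).
- arm.inverse_kinematics(position, orientation): joint angles nearest the present ones, or None.
- arm.sense(): the state.
- eyes.get_image(name): name is "scene" or "top" or "wrist"; returns a dict with "color" (384x512x3 uint8, blue, green, red), "range_z" (384x512 float32, m along the optical axis (not along the pixel's ray), 0 where there is no reading), "camera_matrix" (3x3 intrinsics, pixels), "R" (3x3) and "t" (3): a world point X has camera coordinates R X + t; the wrist camera has in their place "tool_from_camera" (4x4, takes a point from camera to tool coordinates, whose origin is the TCP and whose axes are the tool frame's). Camera axes: x right, y down, z forward; pixel columns grow to the right and rows downward; lengths in m; the calibration is good to about 2 mm. A picture is of the moment at which its call begins: read the wrist's pose just before it.
A pose or a line that the arm cannot do raises arm.Unreachable and nothing moves.
- arm.job_done(): hands the job in, once; it reports no verdict.
The state is a dict: "t": time; "q": joint angles; "joint_velocities": joint speeds; "tau": joint torques, N m; "ee_pos": TCP position; "orientation": TCP orientation; "contact_force": force on the tool from outside, world axes, zero at the start; "moment": the same for the moment, N m; "width": finger opening in m.
Only numpy, scipy, OpenCV 4.12 (cv2) and the standard library are available. Lean on these libraries where they do the work, as an engineer would, in place of code of your own. Each camera call takes 0.05 s, during which the arm holds its last target.

## Working session

There is one attempt and no reset: what is moved stays moved. The work goes in short steps, each a Python script; the robot and the scene stay as the last script left them, time stands still between calls to the robot, and variables do not carry over. Pictures are saved under pics/ and viewed, and the job is handed in when it is done.

```bash
ls; mkdir -p pics; python3 - <<'E'
from station import arm,eyes
import cv2,numpy as np
for n in("scene","top","wrist"):
    d=eyes.get_image(n);cv2.imwrite(f"pics/{n}0.png",d["color"]);np.savez(f"{n}0.npz",**d)
    print(n,d["camera_matrix"].round(1).tolist(),[ (k,d[k].round(3).tolist()) for k in("R","t","tool_from_camera") if k in d],(d["range_z"]>0).mean())
print(arm.sense())
E
```

```text
pics
scene [[491.1, 0.0, 252.4], [0.0, 491.1, 190.6], [0.0, 0.0, 1.0]] [('R', [[-0.881, -0.473, 0.017], [-0.358, 0.642, -0.678], [0.309, -0.604, -0.735]]), ('t', [0.556, 0.21, 1.548])] 0.9960988362630209
top [[403.9, 0.0, 262.3], [0.0, 403.9, 194.5], [0.0, 0.0, 1.0]] [('R', [[-0.013, -1.0, 0.005], [-0.999, 0.013, -0.051], [0.051, -0.006, -0.999]]), ('t', [0.133, 0.57, 1.54])] 0.9960886637369791
wrist [[284.1, 0.0, 255.5], [0.0, 284.1, 193.5], [0.0, 0.0, 1.0]] [('tool_from_camera', [[1.0, -0.001, -0.001, -0.0], [0.001, 0.958, 0.286, -0.072], [0.0, -0.286, 0.958, -0.143], [0.0, 0.0, 0.0, 1.0]])] 0.9960072835286459
{'t': 0.15, 'q': array([ 1.20309199e+00,  2.64631305e-01,  1.60508655e+00, -5.78151985e-06,
        1.27368460e+00, -3.68739493e-02]), 'joint_velocities': array([ 1.23966088e-03, -3.20065537e-03, -3.62787230e-03,  1.46932415e-04,
       -4.51930840e-05,  5.29459502e-04]), 'tau': array([ 1.25797000e-03, -5.15908384e+01, -3.67958629e+01,  8.74274383e-05,
        8.05259042e-03,  1.75217571e-05]), 'ee_pos': array([0.21903941, 0.63786448, 0.23019934]), 'orientation': array([-3.14153146e+00,  1.80877259e-03,  1.23996769e+00]), 'contact_force': array([0.81030711, 0.01385346, 0.14537653]), 'moment': array([ 0.01178686,  0.08393315, -0.02425988]), 'width': 0.08525157923978705}
```

View pics/scene0.png

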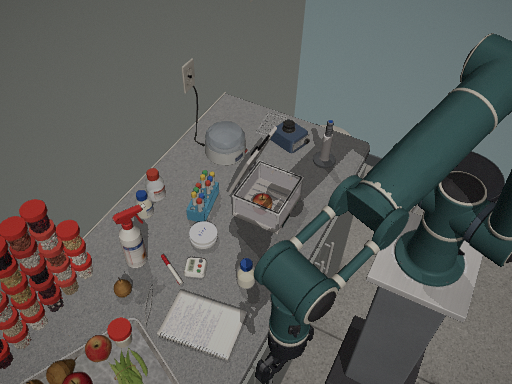

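View pics/top0.png

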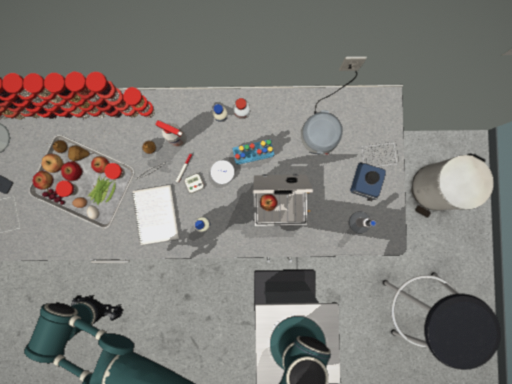

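View pics/wrist0.png

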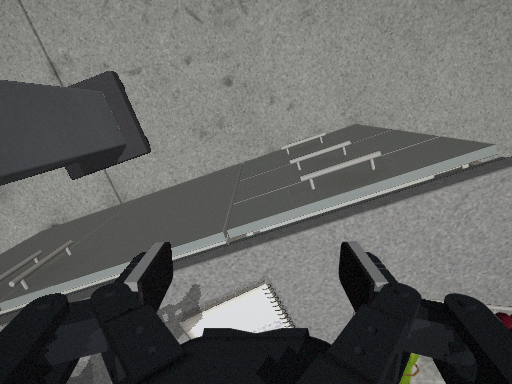

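The scene view shows the chamber at about (267,195), the probe in its stand at (327,140), the bottle at (246,272). In the top view the chamber is at about (282,207), the stand at (365,222). I'll zoom in and deproject.

```bash
cat > h.py <<'E'
import numpy as np,cv2
def cloud(d,T=None):
    K=d["camera_matrix"];z=d["range_z"].astype(float)
    v,u=np.mgrid[:z.shape[0],:z.shape[1]]
    P=np.stack([(u-K[0,2])/K[0,0]*z,(v-K[1,2])/K[1,1]*z,z],-1)
    if "R" in d: W=(P-d["t"])@d["R"]
    else: W=P@T[:3,:3].T+T[:3,3]
    W[z<=0]=np.nan
    return W
def rpy(o):
    from scipy.spatial.transform import Rotation as R
    return R.from_euler("xyz",o).as_matrix()
def wristT(s,d):
    A=np.eye(4);A[:3,:3]=rpy(s["orientation"]);A[:3,3]=s["ee_pos"];return A@d["tool_from_camera"]
def ray_plane(d,u,v,zz,T=None):
    K=d["camera_matrix"];c=np.array([(u-K[0,2])/K[0,0],(v-K[1,2])/K[1,1],1])
    if "R" in d: o=-d["R"].T@d["t"];r=d["R"].T@c
    else: o=T[:3,3];r=T[:3,:3]@c
    return o+r*(zz-o[2])/r[2]
E
python3 - <<'E'
import numpy as np,cv2
from h import *
a=dict(np.load("top0.npz"));b=dict(np.load("scene0.npz"))
for n,d,(x0,x1,y0,y1) in(("top",a,(190,400,150,260)),("scene",b,(190,360,100,240))):
    c=d["color"][y0:y1,x0:x1];s=800/(x1-x0);s=min(s,600/(y1-y0))
    cv2.imwrite(f"pics/{n}0z.png",cv2.resize(c,None,fx=s,fy=s,interpolation=cv2.INTER_CUBIC));print(s)
W=cloud(a)
for u,v in[(150,215),(230,240),(257,191),(307,191),(255,224),(307,224),(365,222),(372,224),(356,222),(201,225),(290,191)]:print(u,v,W[v,u].round(3))
W=cloud(b)
print("scene")
for u,v in[(327,130),(331,124),(323,160),(262,135),(230,190),(250,163),(300,178),(277,125)]:print(u,v,W[v,u].round(3))
E
```

```text
3.8095238095238093
4.285714285714286
150 215 [0.498 0.556 0.019]
230 240 [ 0.398  0.253 -0.002]
257 191 [0.57  0.144 0.276]
307 191 [ 0.568 -0.016  0.274]
255 224 [0.461 0.154 0.104]
307 224 [ 0.456 -0.046  0.003]
365 222 [ 0.463 -0.237  0.131]
372 224 [ 0.457 -0.246  0.188]
356 222 [ 0.461 -0.232  0.018]
201 225 [0.46  0.349 0.105]
290 191 [0.567 0.04  0.293]
scene
327 130 [ 0.465 -0.24   0.152]
331 124 [ 0.456 -0.245  0.179]
323 160 [ 0.458 -0.229  0.019]
262 135 [ 0.725 -0.255  0.007]
230 190 [0.629 0.158 0.131]
250 163 [0.571 0.136 0.258]
300 178 [ 0.464 -0.019  0.109]
277 125 [ 0.675 -0.28   0.06 ]
```

View pics/top0z.png

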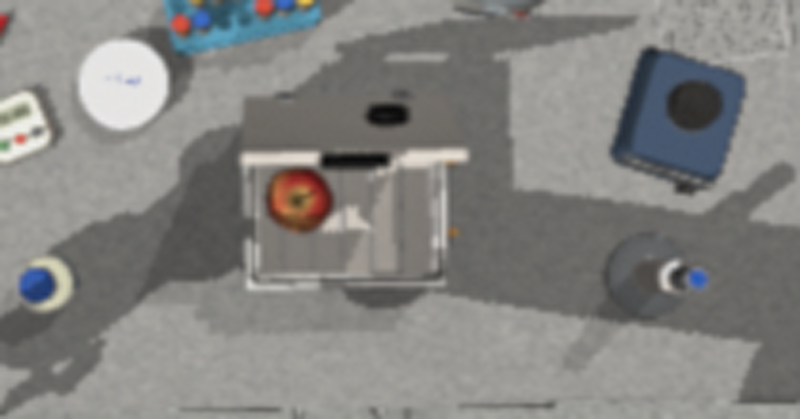

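View pics/scene0z.png

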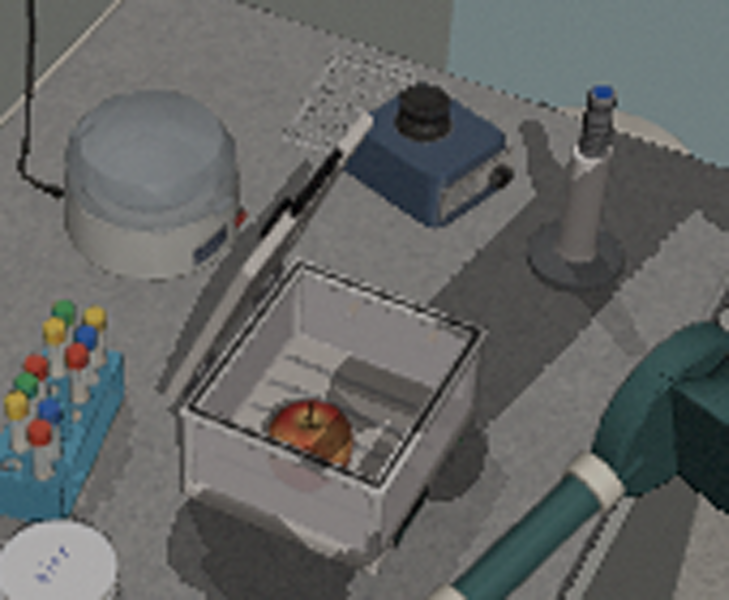

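```bash
python3 - <<'E'
import numpy as np,cv2
from h import *
a=dict(np.load("top0.npz"));b=dict(np.load("scene0.npz"))
W=cloud(a);P=W.reshape(-1,3)
# lid rear face: region px
R=W[172:190,256:306].reshape(-1,3);R=R[R[:,2]>.1]
c=R.mean(0)
for _ in range(4):
    c=R.mean(0);n=np.linalg.svd(R-c)[2][2];e=(R-c)@n;R=R[abs(e)<max(.003,2*e.std())] if abs(e).max()>.004 else R
n*=np.sign(n[0]);print("lid normal",n,"theta",np.arctan2(n[0],n[2]) ,"yaw",np.arctan2(n[1],n[0]),"rms",e.std(),len(R),c)
for name,d in(("top",a),("scene",b)):
    Q=cloud(d).reshape(-1,3)
    # rim band
    m=(Q[:,2]>.096)&(Q[:,2]<.114)&(Q[:,0]>.42)&(Q[:,0]<.66)&(Q[:,1]>-.1)&(Q[:,1]<.2)
    q=Q[m];r=cv2.minAreaRect(q[:,:2].astype(np.float32)*1000);print(name,"rim",m.sum(),r,q.min(0),q.max(0))
    m=(Q[:,2]>.03)&(Q[:,2]<.118)&(abs(Q[:,0]-.46)<.06)&(abs(Q[:,1]+.23)<.06);print("tube",m.sum(),np.median(Q[m],0),Q[m].min(0),Q[m].max(0))
    m=(Q[:,2]>.13)&(Q[:,2]<.25)&(abs(Q[:,0]-.46)<.06)&(abs(Q[:,1]+.23)<.06);print("handle",m.sum(),np.median(Q[m],0),Q[m].min(0),Q[m].max(0))
    m=(Q[:,2]>.183)&(Q[:,2]<.25)&(abs(Q[:,0]-.46)<.06)&(abs(Q[:,1]+.23)<.06);print("handletop",m.sum(),Q[m].mean(0))
    m=(Q[:,2]>.008)&(Q[:,2]<.03)&(abs(Q[:,0]-.46)<.06)&(abs(Q[:,1]+.23)<.06);print("foot",m.sum(),Q[m].min(0),Q[m].max(0))
    m=(Q[:,2]>.2)&(Q[:,2]<.33)&(abs(Q[:,0]-.57)<.12)&(abs(Q[:,1]-.05)<.15);print("lid",m.sum(),Q[m].min(0),Q[m].max(0))
    # obstacles tall behind
    m=(Q[:,2]>.15)&(Q[:,0]>.6)&(Q[:,0]<.95)&(abs(Q[:,1])<.35);print("behind",m.sum(),Q[m].min(0) if m.any() else 0,Q[m].max(0) if m.any() else 0)
E
```

```text
lid normal [0.92698887 0.00550428 0.37504844] theta 1.186341173974106 yaw 0.005937739904871721 rms 0.0008722499318277124 697 [0.60336352 0.06757645 0.20369392]
top rim 378 ((514.863037109375, 61.7089958190918), (116.98245239257812, 189.2405242919922), 0.41876283288002014) [ 0.45611917 -0.03251779  0.09621368] [0.5739641  0.15651414 0.11308554]
tube 54 [ 0.46258664 -0.23538659  0.07288831] [ 0.44607884 -0.24634692  0.03028843] [ 0.47696325 -0.23201187  0.11527779]
handle 66 [ 0.46053799 -0.24264819  0.18250766] [ 0.44869129 -0.25763892  0.13005312] [ 0.47363321 -0.23350482  0.19180803]
handletop 30 [ 0.46106812 -0.24845722  0.18800527]
foot 222 [ 0.40291493 -0.28335991  0.0080084 ] [ 0.51444214 -0.18028751  0.02765336]
lid 677 [ 0.5579486  -0.03283784  0.20001899] [0.61646879 0.15682854 0.30083512]
behind 313 [ 0.60010681 -0.03215857  0.15012661] [0.62595425 0.1546933  0.22161263]
scene rim 757 ((543.2948608398438, 62.102622985839844), (198.0915985107422, 179.05685424804688), 89.63614654541016) [ 0.45433492 -0.03740235  0.09601878] [0.63330764 0.16165569 0.11393394]
tube 164 [ 0.45654257 -0.23663414  0.07497815] [ 0.44363734 -0.25831391  0.03029692] [ 0.4779593  -0.2261767   0.11748235]
handle 104 [ 0.45876436 -0.2412844   0.16479635] [ 0.44834301 -0.25543837  0.13101337] [ 0.47261069 -0.23028867  0.19468938]
handletop 24 [ 0.46009042 -0.24558974  0.18729287]
foot 225 [ 0.42025426 -0.28336141  0.00802659] [ 0.51980405 -0.17642936  0.02988216]
lid 304 [ 0.55737367 -0.0329314   0.20065749] [0.61566053 0.1628791  0.29990723]
behind 88 [ 0.6000534  -0.0363373   0.15181441] [0.62194282 0.16028996 0.22093657]
```

The chamber is centred near (0.541, 0.062) with yaw about 0.006, and the hinge is at x≈0.633. The lid is at 1.19 rad, consistent with its stated range, and the probe is near (0.461, −0.245). Next I shut the lid by pushing on its upper face from behind.

```bash
python3 - <<'E'
from station import arm,eyes
import cv2,numpy as np
O=[np.pi,0,np.pi/2]
hx,hz,y=.633,.109,.062;r=.155;w=.011
def tip(th,g=0):
    u=np.array([-np.cos(th),np.sin(th)]);n=np.array([np.sin(th),np.cos(th)])
    C=np.array([hx,hz])+r*u+(.0075+g)*n
    return [C[0]+w*1,y,C[1]]
print(tip(1.2,.03),tip(0))
for p in ([.3,.55,.42],[.64,y,.42]): print(arm.inverse_kinematics(p,O))
arm.close_gripper()
arm.move_ptp([.3,.55,.42],O)
arm.move_ptp([.63,y,.40],O)
s=tip(1.2,.03);s[0]+=.005
arm.move_straight([s[0],y,s[2]],v=.25)
for th in (1.1,.95,.8,.65,.5,.35,.2,.08):
    arm.move_straight(tip(th),v=.15)
s=arm.sense();print(s["t"],s["ee_pos"],s["contact_force"])
p=tip(0);p[2]=.110
print(arm.move_straight(p,v=.03,threshold=12))
s=arm.sense();print(s["t"],s["ee_pos"],s["contact_force"])
d=eyes.get_image("scene");cv2.imwrite("pics/scene1.png",d["color"])
E
```

```text
[np.float64(0.6227860137798865), 0.062, np.float64(0.26705447411779537)] [np.float64(0.489), 0.062, np.float64(0.11649999999999999)]
[ 1.03169441e+00  1.17162293e-01  1.43807367e+00 -4.44089210e-16
  1.58635670e+00 -5.39101920e-01]
[ 5.78389980e-02  1.49766273e-01  1.40154618e+00 -4.44089210e-16
  1.59028020e+00 -1.51295733e+00]
7.2167 [0.48969527 0.06197195 0.12869153] [0.28294691 1.25229296 0.02614407]
True
7.7083 [0.49014895 0.0620951  0.11648022] [-1.13356919 -0.36874425  7.60060698]
```

View pics/scene1.png

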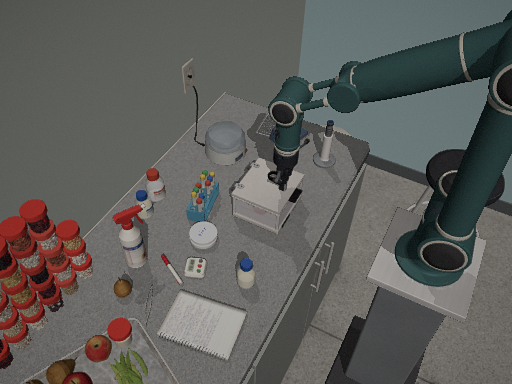

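The lid reads shut: the fingertip stopped at z=0.1165, against an expected lid top of 0.117, and the scene view shows it flat at about (268,190). I'll look at the port and probe with the wrist camera.

```bash
python3 - <<'E'
from station import arm,eyes
import cv2,numpy as np
from h import *
O=[np.pi,0,np.pi/2]
arm.move_straight([.50,.045,.28],v=.25)
arm.open_jaws()
arm.move_straight([.585,.027,.29],v=.25)
for i,p in enumerate(([.585,.027,.29],[.505,-.245,.34])):
    if i: arm.move_ptp([.53,-.12,.36],[np.pi,0,np.pi/2]);arm.move_ptp(p,[np.pi,0,np.pi/2])
    arm.wait(.3)
    s=arm.sense();d=eyes.get_image("wrist");T=wristT(s,d)
    cv2.imwrite(f"pics/w1_{i}.png",d["color"]);np.savez(f"w1_{i}.npz",T=T,**d)
    print(s["t"],s["ee_pos"],s["orientation"])
d=eyes.get_image("top");cv2.imwrite("pics/top1.png",cv2.resize(d["color"][150:260,190:400],None,fx=3.8,fy=3.8,interpolation=2));np.savez("top1.npz",**d)
d=eyes.get_image("scene");np.savez("scene1.npz",**d)
E
```

```text
10.15 [0.58426825 0.02720799 0.29012204] [ 3.14101095e+00 -3.35218817e-05  1.57116062e+00]
11.8083 [ 0.50555555 -0.24385551  0.3402732 ] [3.14107898e+00 3.62157602e-05 1.57273899e+00]
```

View pics/w1_0.png

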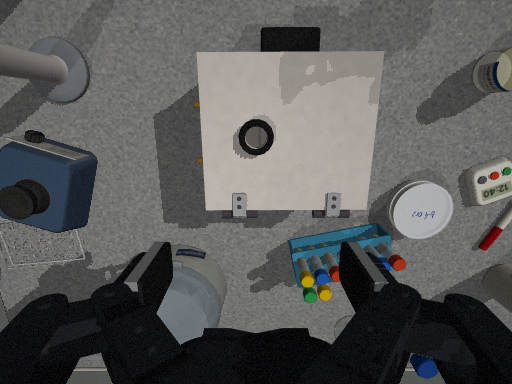

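View pics/w1_1.png

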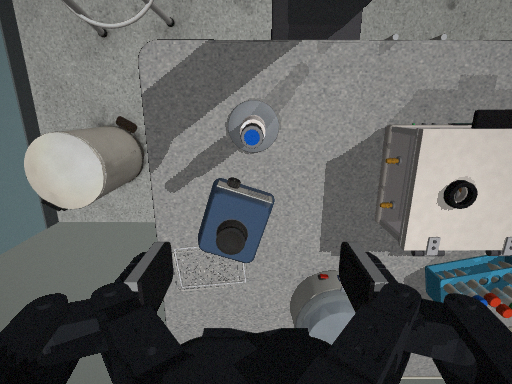

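View pics/top1.png

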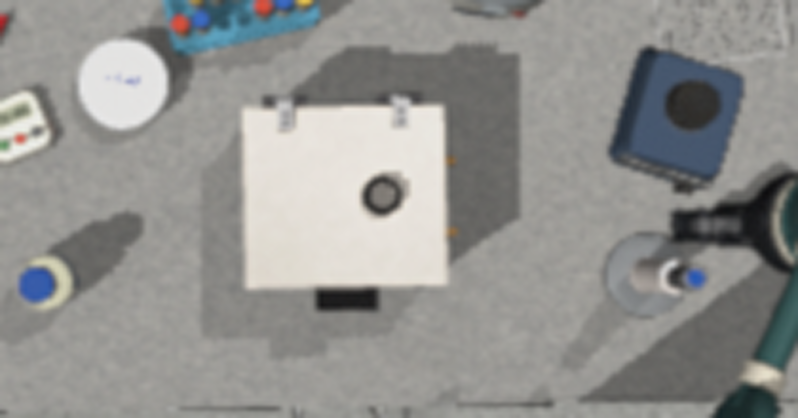

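Port ring in the wrist view is at about (256,137). The blue cap of the probe is at (252,137) in the second wrist view. Next: blob fits.

```bash
python3 - <<'E'
import numpy as np,cv2
from h import *
def blob(m,c):
    n,l,st,ce=cv2.connectedComponentsWithStats(m.astype(np.uint8));i=min((i for i in range(1,n) if st[i,4]>15),key=lambda i:np.hypot(*(ce[i]-c)));return l==i,st[i],ce[i]
for f,cs in(("w1_0",[(256,137)]),("w1_1",[(460,194)]),("top1",[(290,201)])):
    d=dict(np.load(f+".npz"));T=d.get("T");g=d["color"].max(2)
    for thr in (40,60,80):
        m,st,ce=blob(g<thr,np.array(cs[0]))
        cn=max(cv2.findContours(m.astype(np.uint8),0,2)[0],key=len);e=cv2.fitEllipse(cn)
        f0=m.astype(np.uint8);full=cv2.drawContours(np.zeros_like(f0),[cn],-1,1,-1);hole=full-f0
        ys,xs=np.nonzero(hole)
        print(f,thr,st[:5],np.round(e[0],1),np.round(e[1],1),ray_plane(d,*e[0],.129,T).round(4),"hole",len(xs),ray_plane(d,xs.mean(),ys.mean(),.129,T).round(4) if len(xs) else 0)
    W=cloud(d,T);l=W[(W[...,2]>.11)&(W[...,2]<.124)&(abs(W[...,0]-.54)<.12)&(abs(W[...,1]-.06)<.12)];
    c=l.mean(0);n=np.linalg.svd(l-c)[2][2];print(" lid",len(l),c,"n",n*np.sign(n[2]),cv2.minAreaRect(l[:,:2].astype(np.float32)*1000))
for f in("w1_1","top0","scene0"):
    d=dict(np.load(f+".npz"));T=d.get("T");c=d["color"].astype(int)
    h=cv2.cvtColor(d["color"],cv2.COLOR_BGR2HSV);W=cloud(d,T)
    m=(h[...,0]>95)&(h[...,0]<130)&(h[...,1]>140)&(abs(W[...,0]-.46)<.04)&(abs(W[...,1]+.245)<.04)
    ys,xs=np.nonzero(m);z=W[m][:,2];print(f,"cap",len(xs),xs.mean(),ys.mean(),np.ptp(xs),np.ptp(ys),"z",np.median(z),z.max(),ray_plane(d,xs.mean(),ys.mean(),.187,T))
    m=(W[...,2]>.012)&(W[...,2]<.025)&(abs(W[...,0]-.46)<.055)&(abs(W[...,1]+.24)<.055)
    q=W[m];print(" foot",len(q),q.min(0),q.max(0),cv2.minEnclosingCircle(q[:,:2].astype(np.float32)))
    m=(W[...,2]>.12)&(W[...,2]<.128)&(abs(W[...,0]-.46)<.04)&(abs(W[...,1]+.24)<.04);q=W[m];print(" mouth",len(q),cv2.minEnclosingCircle(q[:,:2].astype(np.float32)) if len(q) else 0)
E
```

```text
bash:   633 Killed                     python3 - <<'E'
import numpy as np,cv2
from h import *
def blob(m,c):
    n,l,st,ce=cv2.connectedComponentsWithStats(m.astype(np.uint8));i=min((i for i in range(1,n) if st[i,4]>15),key=lambda i:np.hypot(*(ce[i]-c)));return l==i,st[i],ce[i]
for f,cs in(("w1_0",[(256,137)]),("w1_1",[(460,194)]),("top1",[(290,201)])):
    d=dict(np.load(f+".npz"));T=d.get("T");g=d["color"].max(2)
    for thr in (40,60,80):
        m,st,ce=blob(g<thr,np.array(cs[0]))
        cn=max(cv2.findContours(m.astype(np.uint8),0,2)[0],key=len);e=cv2.fitEllipse(cn)
        f0=m.astype(np.uint8);full=cv2.drawContours(np.zeros_like(f0),[cn],-1,1,-1);hole=full-f0
        ys,xs=np.nonzero(hole)
        print(f,thr,st[:5],np.round(e[0],1),np.round(e[1],1),ray_plane(d,*e[0],.129,T).round(4),"hole",len(xs),ray_plane(d,xs.mean(),ys.mean(),.129,T).round(4) if len(xs) else 0)
    W=cloud(d,T);l=W[(W[...,2]>.11)&(W[...,2]<.124)&(abs(W[...,0]-.54)<.12)&(abs(W[...,1]-.06)<.12)];
    c=l.mean(0);n=np.linalg.svd(l-c)[2][2];print(" lid",len(l),c,"n",n*np.sign(n[2]),cv2.minAreaRect(l[:,:2].astype(np.float32)*1000))
for f in("w1_1","top0","scene0"):
    d=dict(np.load(f+".npz"));T=d.get("T");c=d["color"].astype(int)
    h=cv2.cvtColor(d["color"],cv2.COLOR_BGR2HSV);W=cloud(d,T)
    m=(h[...,0]>95)&(h[...,0]<130)&(h[...,1]>140)&(abs(W[...,0]-.46)<.04)&(abs(W[...,1]+.245)<.04)
    ys,xs=np.nonzero(m);z=W[m][:,2];print(f,"cap",len(xs),xs.mean(),ys.mean(),np.ptp(xs),np.ptp(ys),"z",np.median(z),z.max(),ray_plane(d,xs.mean(),ys.mean(),.187,T))
    m=(W[...,2]>.012)&(W[...,2]<.025)&(abs(W[...,0]-.46)<.055)&(abs(W[...,1]+.24)<.055)
    q=W[m];print(" foot",len(q),q.min(0),q.max(0),cv2.minEnclosingCircle(q[:,:2].astype(np.float32)))
    m=(W[...,2]>.12)&(W[...,2]<.128)&(abs(W[...,0]-.46)<.04)&(abs(W[...,1]+.24)<.04);q=W[m];print(" mouth",len(q),cv2.minEnclosingCircle(q[:,:2].astype(np.float32)) if len(q) else 0)
E
```

```bash
cat > m.py <<'E'
import numpy as np,cv2
from h import *
def blob(m,c):
    n,l,st,ce=cv2.connectedComponentsWithStats(m.astype(np.uint8));i=min((i for i in range(1,n) if st[i,4]>15),key=lambda i:np.hypot(*(ce[i]-c)));return l==i,st[i],ce[i]
for f,cs in(("w1_0",[(256,137)]),("w1_1",[(460,194)]),("top1",[(290,201)])):
    d=dict(np.load(f+".npz"));T=d.get("T");g=d["color"].max(2)
    for thr in (40,60,80):
        m,st,ce=blob(g<thr,np.array(cs[0]))
        cn=max(cv2.findContours(m.astype(np.uint8),0,2)[0],key=len);e=cv2.fitEllipse(cn)
        f0=m.astype(np.uint8);full=cv2.drawContours(np.zeros_like(f0),[cn],-1,1,-1);hole=full-f0
        ys,xs=np.nonzero(hole)
        print(f,thr,st[:5],np.round(e[0],1),np.round(e[1],1),ray_plane(d,*e[0],.129,T).round(4),"hole",len(xs),ray_plane(d,xs.mean(),ys.mean(),.129,T).round(4) if len(xs) else 0)
    W=cloud(d,T);l=W[(W[...,2]>.11)&(W[...,2]<.124)&(abs(W[...,0]-.54)<.12)&(abs(W[...,1]-.06)<.12)];
    c=l.mean(0);n=np.linalg.eigh(np.cov(l.T))[1][:,0];print(" lid",len(l),c,"n",n*np.sign(n[2]),cv2.minAreaRect(l[:,:2].astype(np.float32)*1000))
for f in("w1_1","top0","scene0"):
    d=dict(np.load(f+".npz"));T=d.get("T");c=d["color"].astype(int)
    h=cv2.cvtColor(d["color"],cv2.COLOR_BGR2HSV);W=cloud(d,T)
    m=(h[...,0]>95)&(h[...,0]<130)&(h[...,1]>140)&(abs(W[...,0]-.46)<.04)&(abs(W[...,1]+.245)<.04)
    ys,xs=np.nonzero(m);z=W[m][:,2];print(f,"cap",len(xs),xs.mean(),ys.mean(),np.ptp(xs),np.ptp(ys),"z",np.median(z),z.max(),ray_plane(d,xs.mean(),ys.mean(),.187,T))
    m=(W[...,2]>.012)&(W[...,2]<.025)&(abs(W[...,0]-.46)<.055)&(abs(W[...,1]+.24)<.055)
    q=W[m];print(" foot",len(q),q.min(0),q.max(0),cv2.minEnclosingCircle(q[:,:2].astype(np.float32)))
    m=(W[...,2]>.12)&(W[...,2]<.128)&(abs(W[...,0]-.46)<.04)&(abs(W[...,1]+.24)<.04);q=W[m];print(" mouth",len(q),cv2.minEnclosingCircle(q[:,:2].astype(np.float32)) if len(q) else 0)
E
python3 m.py
```

```text
w1_0 40 [239 120  35  35 547] [255.6 136.8] [33.8 34.9] [0.5406 0.0269 0.129 ] hole 417 [0.541 0.027 0.129]
w1_0 60 [239 119  35  36 592] [255.7 136.7] [34.1 35.1] [0.5405 0.027  0.129 ] hole 390 [0.5411 0.0268 0.129 ]
w1_0 80 [238 119  36  37 660] [255.6 136.8] [34.3 35.2] [0.5406 0.0268 0.129 ] hole 333 [0.541 0.026 0.129]
 lid 28637 [0.5319705  0.06324055 0.11645329] n [-2.04533010e-03  6.04239758e-04  9.99997726e-01] ((536.0775146484375, 62.07941818237305), (204.358642578125, 190.60423278808594), 0.14920589327812195)
w1_1 40 [444 180  33  29 566] [460. 194.] [27.2 32.4] [0.5395 0.0216 0.129 ] hole 166 [0.54   0.0221 0.129 ]
w1_1 60 [444 180  33  29 586] [459.9 194.1] [27.2 32.6] [0.5396 0.0215 0.129 ] hole 152 [0.54   0.0225 0.129 ]
w1_1 80 [443 180  35  29 701] [459.8 194.1] [27.3 33.3] [0.5397 0.0214 0.129 ] hole 54 [0.541  0.0231 0.129 ]
 lid 12761 [0.53746785 0.03295975 0.11628979] n [-0.00290841 -0.00123198  0.99999501] ((536.262939453125, 45.75774383544922), (202.97018432617188, 159.7985382080078), 0.206290602684021)Traceback (most recent call last):
  File "m.py", line 9, in <module>
    cn=max(cv2.findContours(m.astype(np.uint8),0,2)[0],key=len);e=cv2.fitEllipse(cn)
                                                                  ~~~~~~~~~~~~~~^^^^
cv2.error: OpenCV(4.12.0) /io/opencv/modules/imgproc/src/shapedescr.cpp:361: error: (-201:Incorrect size of input array) There should be at least 5 points to fit the ellipse in function 'fitEllipseNoDirect'
```

```bash
sed -i 's/,("top1",\[(290,201)\])//' m.py; python3 m.py | grep -A9 cap
```

```text
w1_1 cap 736 251.58016304347825 299.89130434782606 286 253 z 0.42299611804892295 0.43957823632628207 [ 0.65773749 -0.24900591  0.187     ]
 foot 619 [ 0.42490859 -0.28245664  0.01200435] [ 0.49564153 -0.21284601  0.02272405] ((0.4606100618839264, -0.2486802488565445), 0.036659467965364456)
 mouth 148 ((0.4612923860549927, -0.24854668974876404), 0.016540469601750374)
top0 cap 10 372.5 222.8 3 2 z 0.18902741081328517 0.1918080307159958 [ 0.46116421 -0.24805775  0.187     ]
 foot 129 [ 0.40704926 -0.28299638  0.0120076 ] [ 0.49924392 -0.21211602  0.02385934] ((0.451797753572464, -0.2526910901069641), 0.048002440482378006)
 mouth 21 ((0.46212583780288696, -0.24660660326480865), 0.015483183786273003)
scene0 cap 10 330.2 121.0 3 2 z 0.18875313838876878 0.19468938024598664 [ 0.46170515 -0.24922408  0.187     ]
 foot 142 [ 0.42367303 -0.28336141  0.01200098] [ 0.49857016 -0.20165631  0.0246946 ] ((0.4622001051902771, -0.24039338529109955), 0.044425513595342636)
 mouth 26 ((0.4594922959804535, -0.24169385433197021), 0.018418746069073677)
```

Stand and probe axis are at (0.461, −0.2485), with a fitted mouth radius of 16.5 mm as expected. The port is at (0.5408, 0.0269) and the lid normal is vertical. Grasping.

```bash
python3 - <<'E'
from station import arm,eyes
import cv2,numpy as np
from h import *
O=[np.pi,0,np.pi/2]
x,y=.461,-.2485
arm.move_straight([x,y,.30],O,v=.2)
print(arm.move_straight([x,y,.140],O,v=.12,threshold=10))
arm.wait(.2);s=arm.sense();print(s["t"],s["ee_pos"],s["contact_force"])
arm.close_gripper();arm.wait(.2)
s=arm.sense();print(s["t"],s["ee_pos"],s["contact_force"],s["moment"],s["width"])
arm.move_straight([x,y,.155],O,v=.05)
s=arm.sense();print(s["contact_force"],s["moment"],s["width"])
arm.move_straight([x,y,.31],O,v=.15)
arm.wait(.3)
s=arm.sense();d=eyes.get_image("wrist");T=wristT(s,d);np.savez("w2.npz",T=T,**d);cv2.imwrite("pics/w2.png",d["color"])
print(s["t"],s["ee_pos"],s["orientation"],s["contact_force"],s["moment"],s["width"])
d=eyes.get_image("scene");np.savez("scene2.npz",**d);cv2.imwrite("pics/scene2.png",cv2.resize(d["color"][60:210,230:400],None,fx=4,fy=4,interpolation=2))
E
```

```text
False
14.0917 [ 0.46140922 -0.24873938  0.14070989] [-0.39705144  0.52618793 -0.0336721 ]
14.8833 [ 0.46111789 -0.24854004  0.14017232] [ 0.21830293 -0.17584975  2.73556246] [0.07840778 0.02833475 0.02715823] 0.0230594352508091
[ 0.19597331 -0.03709794 -0.8509742 ] [-0.00804541 -0.00910003  0.01153618] 0.022873788439211624
16.8167 [ 0.4607519  -0.2483631   0.30927456] [-3.14051254e+00 -6.44905630e-04  1.57077784e+00] [ 0.80857785  1.28962666 -1.48300031] [ 0.00794459 -0.00027411 -0.02439621] 0.02278529758419552
```

View pics/w2.png

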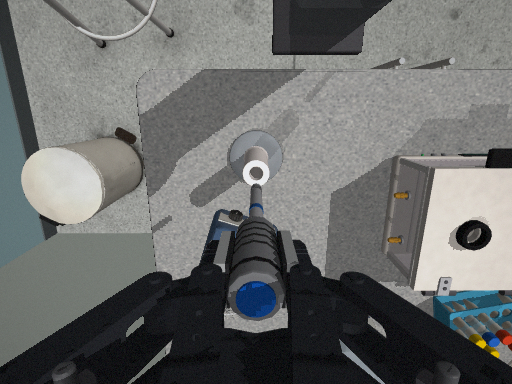

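View pics/scene2.png

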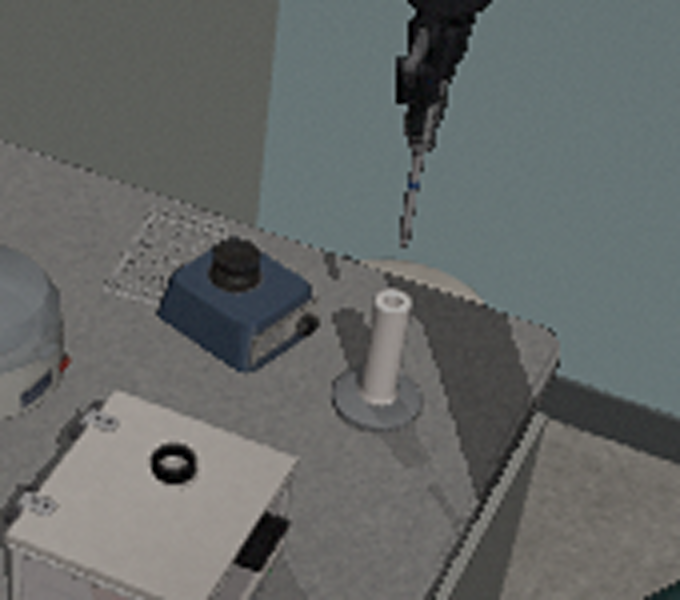

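The probe is held. In the wrist view the tip is at about (257,187) and the ring at about (257,208). I'll measure the stem in the tool frame.

```bash
python3 - <<'E'
import numpy as np,cv2
from h import *
d=dict(np.load("w2.npz"));T=d["T"];Wt=cloud({k:d[k] for k in("camera_matrix","range_z")},d["tool_from_camera"])
m=(abs(Wt[...,0])<.02)&(abs(Wt[...,1])<.03)&(Wt[...,2]>.02)&(Wt[...,2]<.135)
for v in range(180,300,4):
    u=np.nonzero(m[v])[0]
    if len(u): q=Wt[v,u];i=len(u)//2;print(v,u.min(),u.max(),q.mean(0).round(4),d["color"][v,u[i]])
# predicted pixels for ideal axis
Ti=np.linalg.inv(d["tool_from_camera"]);K=d["camera_matrix"]
for z in(.121,.055,.016,-.046):
    c=Ti@[0,0,z,1];print(z,(K@c[:3]/c[2])[:2])
cv2.imwrite("pics/w2z.png",cv2.resize(d["color"][170:250,215:300],None,fx=7,fy=7,interpolation=2))
E
```

```text
184 253 258 [-0.0005 -0.0042  0.1161] [86 87 85]
188 251 261 [ 0.     -0.0035  0.1045] [93 93 93]
192 251 261 [-0.     -0.0034  0.0921] [99 96 97]
196 251 261 [-0.     -0.0034  0.0803] [98 99 99]
200 250 261 [-0.0004 -0.0034  0.0697] [102  97  98]
204 250 262 [-0.     -0.0036  0.0592] [86 46 23]
208 249 262 [-0.0004 -0.0034  0.0508] [106 103 104]
212 249 262 [-0.0004 -0.0033  0.0427] [107 103 105]
216 249 262 [-0.0002 -0.0031  0.0356] [93 92 92]
0.121 [255.98348471 186.94038152]
0.055 [256.09021909 210.46701796]
0.016 [256.19006241 232.47471075]
-0.046 [256.48454431 297.38508534]
```

View pics/w2z.png

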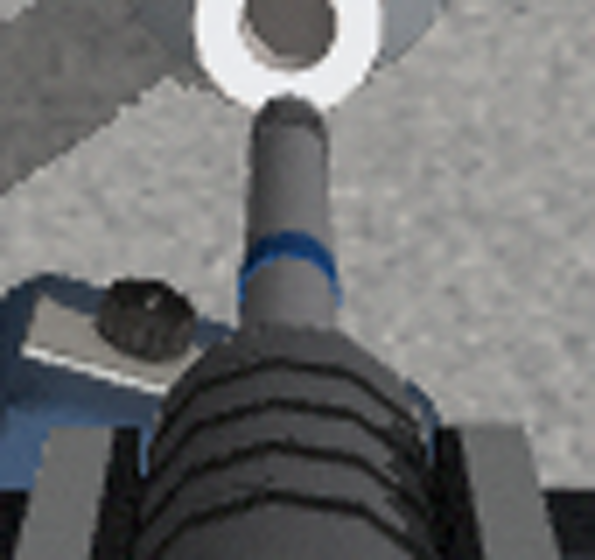

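```bash
python3 - <<'E'
from station import arm,eyes
import cv2,numpy as np
from h import *
O=[np.pi,0,np.pi/2]
x,y=.5404,.0269
arm.move_straight([x,y,.31],O,v=.15)
arm.move_straight([x,y,.262],O,v=.08)
arm.wait(.6)
s=arm.sense();d=eyes.get_image("wrist");T=wristT(s,d);np.savez("w3.npz",T=T,**d);cv2.imwrite("pics/w3.png",cv2.resize(d["color"][150:270,190:330],None,fx=5,fy=5,interpolation=2))
print(s["t"],s["ee_pos"],s["orientation"],s["contact_force"],s["width"])
for n,c in(("scene",(160,210,240,300)),("top",(180,220,270,320))):
    d=eyes.get_image(n);np.savez(n+"3.npz",**d);a=c;cv2.imwrite(f"pics/{n}3.png",cv2.resize(d["color"][100:220,210:340],None,fx=5,fy=5,interpolation=2))
d=dict(np.load("w3.npz"));W=cloud(d,T)
m=(np.hypot(W[...,0]-x,W[...,1]-y)<.015)&(W[...,2]>.13)&(W[...,2]<.235)
for v in range(150,260,4):
    u=np.nonzero(m[v])[0]
    if len(u):print(v,u.min(),u.max(),W[v,u].mean(0).round(4))
E
```

```text
20.325 [0.54043102 0.02691499 0.26206064] [ 3.14147535e+00 -1.21022460e-05  1.57074212e+00] [-0.84795151  0.28293058 -0.57517262] 0.022699923361982056
186 251 260 [0.5368 0.0261 0.1512]
190 251 261 [0.537  0.0269 0.1641]
194 251 261 [0.537  0.0269 0.176 ]
198 250 261 [0.5371 0.0265 0.187 ]
202 250 261 [0.5369 0.0265 0.1979]
206 250 262 [0.5366 0.0269 0.208 ]
210 249 262 [0.5369 0.0265 0.2158]
214 249 262 [0.5371 0.0265 0.2232]
```

View pics/w3.png

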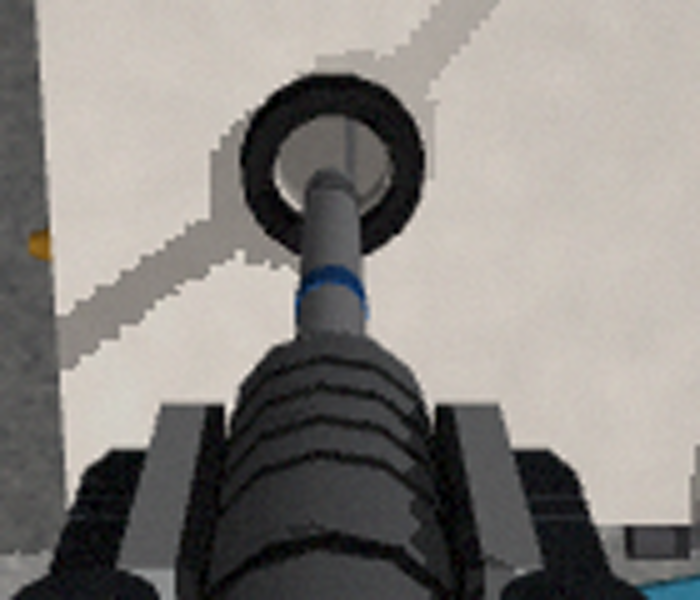

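View pics/scene3.png

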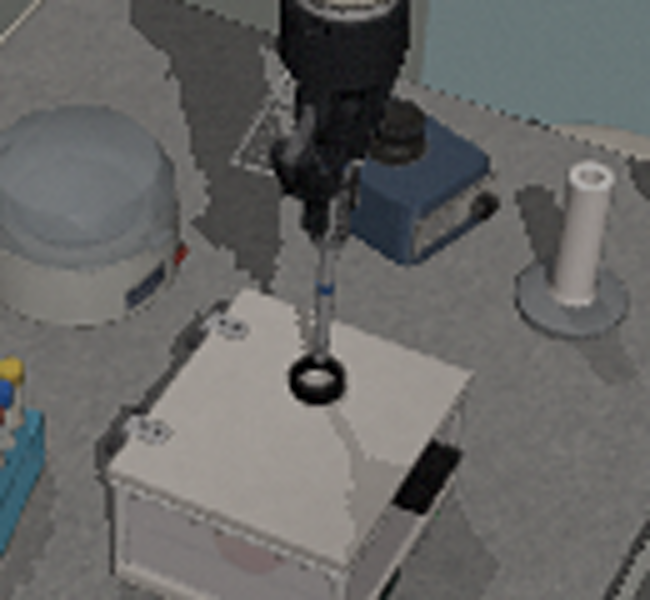

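```bash
python3 - <<'E'
import numpy as np,cv2
from h import *
d=dict(np.load("scene3.npz"));K=d["camera_matrix"]
def pr(X):c=d["R"]@np.array(X)+d["t"];return (K@c/c[2])[:2]
for z in(.129,.141,.2065):
    p=pr([.5408,.0269,z]);print(z,p,(p-[210,100])*5+2)
W=cloud(d)
h=cv2.cvtColor(d["color"],cv2.COLOR_BGR2HSV)
m=(h[...,0]>95)&(h[...,0]<130)&(h[...,1]>110)&(np.hypot(W[...,0]-.541,W[...,1]-.027)<.03);ys,xs=np.nonzero(m);print("ring",len(xs),xs.mean(),ys.mean(),W[m].mean(0))
m=(d["color"].max(2)<50);n,l,st,ce=cv2.connectedComponentsWithStats(m[165:190,262:290].astype(np.uint8));print(st,ce+[262,165])
d=dict(np.load("w3.npz"));T=d["T"];m=(d["color"].max(2)<50);m[:160]=0;m[:,:236]=0;m[:,278:]=0;m[190:]=0
cn=np.argwhere(m)[:,::-1];l=[];
for u in range(240,275):
    r=np.nonzero(m[:,u])[0]
    if len(r):l.append((u,r.min()))
for v in range(172,190):
    r=np.nonzero(m[v])[0]
    l+= [(r.min(),v),(r.max(),v)]
P=np.array([ray_plane(d,u,v,.129,T)[:2] for u,v in l])
A=np.c_[2*P,np.ones(len(P))];s=np.linalg.lstsq(A,(P**2).sum(1),rcond=None)[0];print("port circ",s[:2],np.sqrt(s[2]+s[:2]@s[:2]))
E
```

```text
0.129 [273.43164906 174.32158946] [319.15824528 373.6079473 ]
0.141 [273.61190517 171.72695172] [320.05952586 360.63475859]
0.2065 [274.63201071 157.04337605] [325.16005355 287.21688027]
ring 8 273.75 155.125 [0.53880712 0.03953534 0.22177822]
[[  0   0  28  25 638]
 [  6   6  11  10  62]] [[275.7539185  177.09717868]
 [272.88709677 176.        ]]
port circ [0.5390637  0.02689737] 0.01783434701335719
```

Lateral agreement is within about 0.5 mm, and the x estimates differ by about 1 mm (0.5398 vs 0.5408), so I split the difference. Now lowering, with a force guard.

```bash
python3 - <<'E'
from station import arm,eyes
import cv2,numpy as np
from h import *
O=[np.pi,0,np.pi/2]
x,y=.540,.0269
print(arm.move_straight([x,y,.215],O,v=.03,threshold=5))
arm.wait(.2);s=arm.sense();print(s["ee_pos"],s["contact_force"])
print(arm.move_straight([x,y,.1845],O,v=.03,threshold=5))
arm.wait(.6)
s=arm.sense();d=eyes.get_image("wrist");T=wristT(s,d);np.savez("w4.npz",T=T,**d);cv2.imwrite("pics/w4.png",cv2.resize(d["color"][150:260,200:320],None,fx=5,fy=5,interpolation=2))
print(s["t"],s["ee_pos"],s["orientation"],s["contact_force"],s["moment"],s["width"])
for n in("scene","top"):
    d=eyes.get_image(n);np.savez(n+"4.npz",**d);cv2.imwrite(f"pics/{n}4.png",cv2.resize(d["color"][120:220,220:330],None,fx=6,fy=6,interpolation=2))
E
```

```text
False
[0.54006238 0.02691052 0.21514499] [-0.83970804 -0.30736654 -0.88943499]
False
24.1583 [0.53999232 0.02689802 0.184478  ] [-3.14156099e+00 -1.05802359e-06  1.57082129e+00] [-0.21855768  0.52254689 -0.52832803] [-0.04983442  0.01512349  0.03234201] 0.022548134190175022
```

View pics/w4.png

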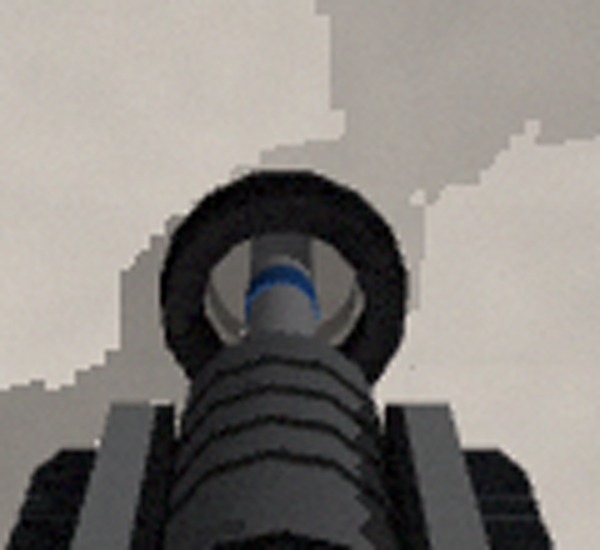

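View pics/scene4.png

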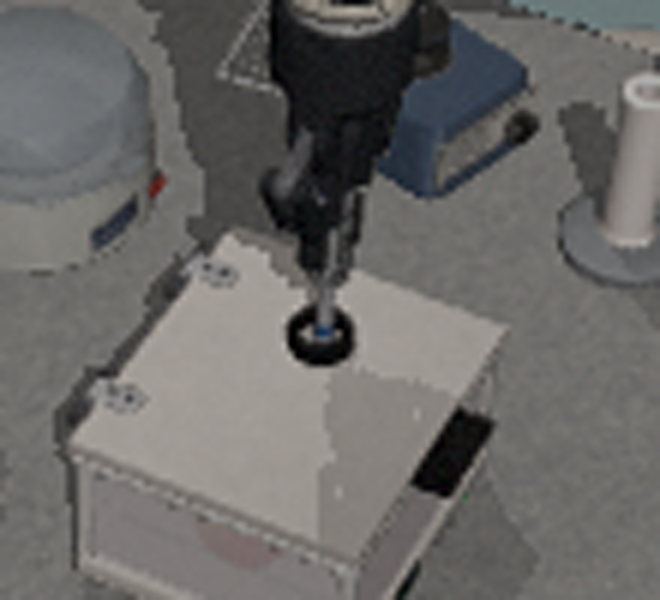

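```bash
python3 - <<'E'
import numpy as np,cv2
from h import *
d=dict(np.load("w4.npz"));T=d["T"];W=cloud(d,T)
g=d["color"].max(2);print("col 245..262 rows 180-225");
for u in(248,252,256,260,264):print(u,[int(a) for a in g[182:224:1,u]])
h=cv2.cvtColor(d["color"],cv2.COLOR_BGR2HSV)
m=(h[...,0]>95)&(h[...,0]<130)&(h[...,1]>120);m[:190]=0;m[225:]=0;m[:,:240]=0;m[:,275:]=0
ys,xs=np.nonzero(m);
for u in range(xs.min(),xs.max()+1):
    r=ys[xs==u]
    if len(r): print(u,r.min(),r.max(),W[r.min(),u].round(4),W[r.max(),u].round(4))
# collar outer: top half circle fit, radius
k=(g<55)
pts=[]
for u in range(238,276):
    r=np.nonzero(k[170:215,u])[0]
    if len(r):pts.append((u,170+r[0]-.5))
for v in range(195,212):
    r=np.nonzero(k[v,225:290])[0]
    pts+=[(225+r[0]-.5,v),(225+r[-1]+.5,v)]
P=np.array([ray_plane(d,u,v,.129,T)[:2] for u,v in pts])
A=np.c_[2*P,np.ones(len(P))];s=np.linalg.lstsq(A,(P**2).sum(1),rcond=None)[0];print("outer circ",s[:2],np.sqrt(s[2]+s[:2]@s[:2]))
# topmost point: fixed radius
print("top x-min",P[:,0].min(),"-> c",P[:,0].min()+.0185)
E
```

```text
col 245..262 rows 180-225
248 [199, 172, 165, 93, 23, 9, 15, 18, 0, 25, 27, 31, 21, 26, 24, 22, 60, 100, 100, 102, 101, 102, 100, 103, 103, 100, 101, 100, 105, 102, 102, 104, 85, 69, 125, 68, 52, 45, 44, 43, 40, 18]
252 [167, 170, 55, 20, 19, 9, 8, 18, 25, 24, 22, 24, 25, 18, 18, 50, 53, 49, 55, 54, 58, 56, 50, 48, 50, 93, 61, 58, 59, 55, 59, 64, 62, 60, 50, 52, 49, 54, 49, 22, 25, 45]
256 [172, 173, 59, 17, 4, 12, 14, 20, 27, 28, 22, 27, 20, 27, 32, 54, 52, 56, 52, 81, 83, 75, 71, 73, 93, 87, 87, 87, 85, 85, 85, 85, 85, 86, 62, 57, 56, 59, 58, 43, 31, 55]
260 [170, 169, 57, 14, 6, 13, 10, 29, 30, 27, 18, 22, 27, 20, 24, 53, 48, 52, 47, 49, 49, 97, 90, 87, 84, 99, 102, 96, 98, 96, 94, 101, 99, 98, 96, 70, 61, 62, 65, 63, 25, 32]
264 [166, 166, 169, 59, 23, 13, 8, 19, 17, 25, 28, 24, 21, 20, 20, 8, 78, 101, 102, 98, 103, 101, 102, 102, 102, 103, 103, 104, 101, 98, 102, 103, 88, 69, 72, 69, 69, 67, 66, 65, 54, 29]
240 193 193 [0.5276 0.015  0.1258] [0.5276 0.015  0.1258]
241 218 218 [0.5466 0.0156 0.1277] [0.5466 0.0156 0.1277]
243 191 191 [0.5257 0.0173 0.1272] [0.5257 0.0173 0.1272]

[... 335 characters left out ...]
0254 0.1346]
255 203 205 [0.5349 0.0261 0.1272] [0.5346 0.0261 0.1328]
256 203 206 [0.5351 0.0268 0.1266] [0.5356 0.0268 0.1322]
257 203 206 [0.5351 0.0276 0.1267] [0.5355 0.0276 0.1324]
258 203 206 [0.5355 0.0283 0.1256] [0.5355 0.0283 0.1324]
259 204 206 [0.5355 0.0291 0.128 ] [0.5356 0.029  0.132 ]
260 205 207 [0.5359 0.0298 0.129 ] [0.5361 0.0297 0.133 ]
261 206 208 [0.5367 0.0305 0.1289] [0.5369 0.0305 0.1328]
262 207 209 [0.5381 0.0313 0.1271] [0.5376 0.0312 0.1328]
266 197 197 [0.5298 0.0342 0.1286] [0.5298 0.0342 0.1286]
271 200 200 [0.5323 0.0379 0.1282] [0.5323 0.0379 0.1282]
outer circ [0.53813065 0.02688824] 0.01814143934540349
top x-min 0.5202717962522682 -> c 0.5387717962522681
```

```bash
python3 - <<'E'
import numpy as np,cv2
from h import *
for f in("w1_0","w3","w4"):
    d=dict(np.load(f+".npz"));T=d["T"];W=cloud(d,T);g=d["color"].max(2)
    m=(g<40)&(np.hypot(W[...,0]-.5405,W[...,1]-.0269)<.021)&(W[...,2]>.122)&(W[...,2]<.135)&(W[...,0]<.538)
    q=W[m];print(f,"collar top z",np.median(q[:,2]),len(q))
    # side-width pts of ring at each x: lid reading
    l=W[(g>140)&(abs(W[...,2]-.117)<.006)&(abs(W[...,0]-.54)<.08)&(abs(W[...,1]-.06)<.08)];print(" lid z",np.median(l[:,2]))
    zt=np.median(q[:,2])
    print(" stem pts", )
d=dict(np.load("w4.npz"));T=d["T"]
for z in(.127,.128,.129):
    a=ray_plane(d,256.5,183.75,z,T)[0]+.0185;b=ray_plane(d,256.5,196.5,z,T)[0]+.012;print(z,"ctr from outer",a,"bore",b)
d=dict(np.load("scene4.npz"));cv2.imwrite("pics/s4z.png",cv2.resize(d["color"][155:190,255:295],None,fx=15,fy=15,interpolation=0))
K=d["camera_matrix"]
for X in([.5402,.0268,.129],[.5402,.0268,.1315]):
    c=d["R"]@np.array(X)+d["t"];print(((K@c/c[2])[:2]-[255,155]+.5)*15)
E
```

```text
w1_0 collar top z 0.1282199955891995 251
 lid z 0.11651346569998278
 stem pts
w3 collar top z 0.12815915058983657 296
 lid z 0.11651731756941383
 stem pts
w4 collar top z 0.12808549083371523 562
 lid z 0.11648070410019055
 stem pts
0.127 ctr from outer 0.5387403144201678 bore 0.5419513013171939
0.128 ctr from outer 0.538479321145662 bore 0.5416417792277564
0.129 ctr from outer 0.5382183278711562 bore 0.5413322571383188
[286.64395205 297.99582803]
[287.20790251 289.92304277]
```

View pics/s4z.png

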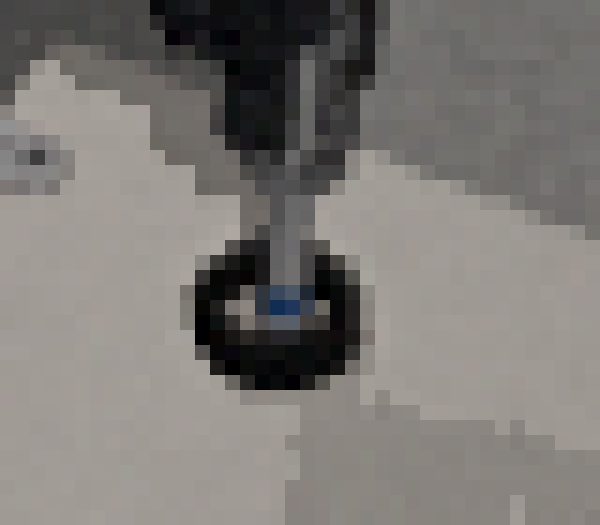

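The estimates agree that the probe is within about 1 mm of centre; the port is about 0.7 mm further in +x. The ring is about 1 mm high relative to the collar top. I'll make a small correction and recheck.

```bash
python3 - <<'E'
from station import arm,eyes
import cv2,numpy as np
from h import *
O=[np.pi,0,np.pi/2]
print(arm.move_straight([.5407,.0269,.1836],O,v=.02,threshold=5))
arm.wait(.8)
s=arm.sense();d=eyes.get_image("wrist");T=wristT(s,d);cv2.imwrite("pics/w5.png",cv2.resize(d["color"][150:260,200:320],None,fx=5,fy=5,interpolation=2))
print(s["t"],s["ee_pos"],s["orientation"],s["contact_force"],s["moment"],s["width"],abs(s["joint_velocities"]).max())
W=cloud(d,T);h=cv2.cvtColor(d["color"],cv2.COLOR_BGR2HSV)
m=(h[...,0]>95)&(h[...,0]<130)&(h[...,1]>120);m[:198]=0;m[225:]=0;m[:,:248]=0;m[:,264:]=0
q=W[m];print("ring",q.min(0),q.max(0),np.median(q,0))
d=eyes.get_image("scene");cv2.imwrite("pics/s5z.png",cv2.resize(d["color"][155:190,255:295],None,fx=15,fy=15,interpolation=0));cv2.imwrite("pics/s5.png",d["color"])
W=cloud(d)
l=W[(d["color"].max(2)>120)&(abs(W[...,2]-.117)<.01)&(abs(W[...,0]-.54)<.08)&(abs(W[...,1]-.06)<.08)];print("lid z",np.median(l[:,2]))
E
```

```text
False
25.3583 [0.54069706 0.02688907 0.18360097] [-3.14156369e+00  7.74771907e-06  1.57078050e+00] [ 0.62589643  0.89578588 -1.50956085] [-0.03991035  0.05508039  0.04688566] 0.022343728329218226 0.0016429005718014362
ring [nan nan nan] [nan nan nan] [nan nan nan]
lid z 0.11799724638505939
```

View pics/w5.png

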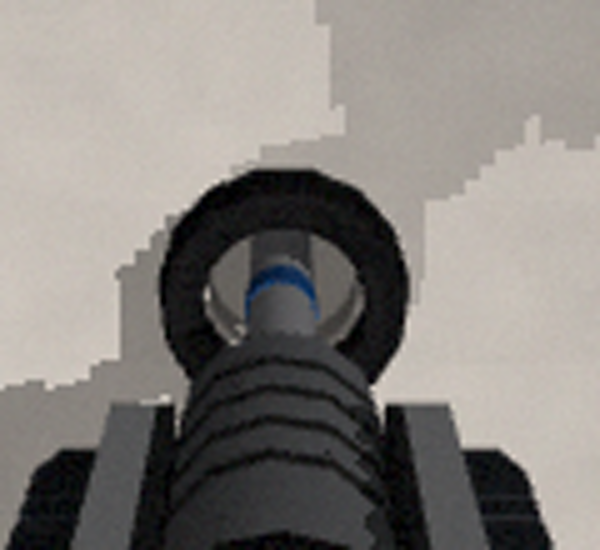

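View pics/s5.png

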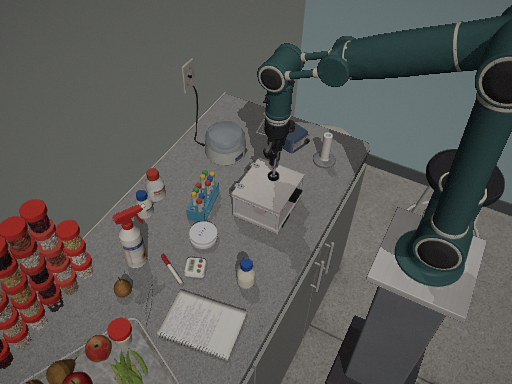

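View pics/s5z.png

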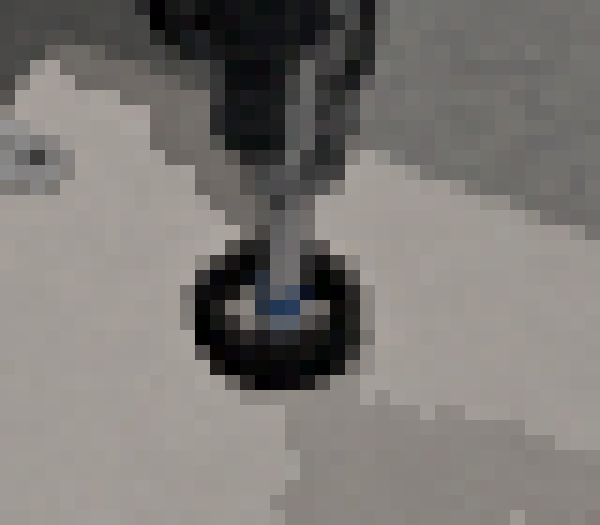

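The view shows the blue ring centred in the bore at about (256,205) in the full wrist frame. The lid is flat and the bystanders are where they were. Handing in.

```bash
python3 - <<'E'
from station import arm
arm.wait(.3);s=arm.sense();print(s["t"],s["ee_pos"],s["contact_force"],s["width"])
print(arm.job_done())
E
```

```text
25.7583 [0.54071238 0.02688155 0.18361038] [-0.99435109  0.05453469  0.08582533] 0.02253407599921497
the job is handed in; nothing more can be done
None
```

I shut the lid, took the probe from its stand and lowered it through the port. I handed the job in at 25.8 s with the gripper holding the probe there.

- **Lid:** I pushed it down from behind until it reached its stop. Its upper face measures about 117 mm above the worktop and is level.
- **Port position:** different views put its centre at x = 0.538 to 0.542 m. I settled on about 0.541 m, so the probe should be centred to within about 1 mm, with 7 mm of clearance all round. Sideways (y), the views agreed to about 0.5 mm.
- **Ring height:** two estimates put the ring 0.3 to 1.6 mm too high, so I lowered it 0.9 mm. It should now be within about 1 mm of the port's top. After that move the numeric ring check gave no reading, so the final height rests on the earlier measurement and the last pictures.
- **Contact:** no contact showed while lowering the probe; the force guard never tripped. The last forces were about 1 N, which is sensor noise. The stem measured straight and upright, and the arm was still.
- **Other items:** in the last scene picture the bottle, dishes, timer and notebook are where they were.

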